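Pack the gilded panels and press the case

TASK

First take the wooden hand rest off the open case and lay it flat in the grey tray. Then lay every gilded panel flat on the floor of the case, in a single layer, lower the hinged lid gently by touch until you feel it seat fully shut, and stand the iron weight upright on the middle of the closed lid. Do not slam or force the lid, and leave the jar, the water pot and the brush alone.

Things in the scene. Friction and masses are not known exactly. Their poses are not given: they have to be found in the camera images.
- case: brown wooden case with open top, fixed to the table: outside 200 (its x) x 310 (its y) x 60 mm high, walls and floor 6 mm thick. Origin: centre of its underside. Its lid is hinged along the top of its +x wall; its +x points roughly to world +y (the robot's left), its +y roughly to world -x.
- lid (a joint): hinge of the dark lid, rad: 0 is fully shut on the case, 1.57 stands upright, 1.9 is the stop when open. Starts open, 1.45 to 1.8. Stiff hinge: the lid stays wherever it is left, and needs about 1 to 4 N at its free edge to turn. It can be closed by pushing on its outer face with the shut fingertips.
- lid_hinge (a point): a point on the lid's hinge axis, at mid-length, 60.5 mm above the table, on the lid's underside (x = +100 mm in the case's frame). Its frame turns with the lid: -x runs along the lid to its free edge, z is the normal of its outer face (up when shut); the outer face is at z = +10 mm.
- lid_tab (a point): middle of the brass tab (30 x 80 x 10 mm) that sticks out at the lid's free edge, 213 mm from the hinge axis; turns with the lid. The lid is a board 200 x 310 x 10 mm, 350 g; shut, its underside lies on the rim and its top is 70.5 mm above the table.
- plank_rest: pale wooden hand rest with a blue band near one end: a plank 230 x 36 x 14 mm (its own x, y, z), 120 g. Origin at its centre, x along its length. Starts lying aslant on the rim over one corner of the open case, its underside 60 mm above the table; it keeps the lid from shutting.
- tray: grey shallow tray fixed to the table: outside 280 (its x) x 120 (its y) x 18 mm high, walls and floor 6 mm. Origin: centre of its underside. It is for the hand rest.
- panel1: gilded wooden panel, red-brown edges, gold top with a blue motif: a slab 100 x 36 x 16 mm (its own x, y, z), 80 g. Origin at its centre, x along its length, z up out of the gold face. Starts flat on the table beside the case, gold up. Two to four of the panels are present.
- panel2: gilded wooden panel, red-brown edges, gold top with a yellow motif: a slab 100 x 36 x 16 mm (its own x, y, z), 80 g. Origin at its centre, x along its length, z up out of the gold face. Starts flat on the table beside the case, gold up. Two to four of the panels are present.
- panel3: gilded wooden panel, red-brown edges, gold top with a red motif: a slab 100 x 36 x 16 mm (its own x, y, z), 80 g. Origin at its centre, x along its length, z up out of the gold face. Starts flat on the table beside the case, gold up. Two to four of the panels are present.
- panel4: gilded wooden panel, red-brown edges, gold top with a green motif: a slab 100 x 36 x 16 mm (its own x, y, z), 80 g. Origin at its centre, x along its length, z up out of the gold face. Starts flat on the table beside the case, gold up. Two to four of the panels are present.
- weight: iron press weight: dark block 100 x 56 x 32 mm (its own x, y, z) with a red bar grip on top, 70 x 16 x 32 mm, along its x; 64 mm high in all, about 0.6 to 1 kg. Origin: centre of its underside. Starts upright on the table beyond the lid.
- size_jar: amber glass jar with steel cap, 64 mm across, 65 mm high; origin centre of its underside. Bystander.
- water_pot: grey open pot, 90 mm across, 90 mm high; origin centre of its underside. Bystander.
- flat_brush: brush, 190 mm long, lying on the table; origin on the table below its middle. Bystander.

How it is judged:
By the outcome, as a careful person would: the job done as asked, in the order asked, and still so for the second after the job is handed in, with the robot touching nothing.
Of panel1, panel2, panel3, panel4 only 2 to 4 are there at a start; the rules pass over those that are not, and their reading is None.
At some moment in a run one of panel1, panel2, panel3, panel4, weight may be knocked a few centimetres aside while the robot is not near it.
Once in a run the grip may slacken for a moment while it holds something.
It also fails if it takes over 210 s, if anything falls off the work surface, if the arm or the gripper's body presses on something with over 40 N, if the wrist force passes 120 N, or if a joint passes its speed limit or range.

ROBOT

A 7-joint arm with a two-finger parallel gripper is mounted at the origin on the work surface. World frame = base frame: x ahead of the robot, y to its left, z up, the work surface at z = 0. Lengths are in mm, angles in degrees, forces in N, time in s.
With the tool pointing down it reaches from about 425 to 950 mm from the base axis. Payload 4.7 kg.
Tool frame: the origin (TCP) lies midway between the tips of the shut fingers; the grasp point (between the pads) lies 19 mm behind it (grip_depth is the distance from the TCP to the grasp point, in mm); z points along the fingers, y is the line along which they close (so a half turn about z gives the same grasp; the last joint's range is limited). The gripper opens to 87 mm and grips with 3 to 60 N. Pads are 19 mm wide; open, the fingers measure 117 mm over their backs; the gripper's body (75 mm by 190 mm) begins 51 mm behind the grasp point.
Start: joints at [-1.656, 26.849, -2.785, 87.806, 1.381, 65.374, -4.715], TCP at [675.018, 0.046, 222.573] pointing down, gripper open.
Joint ranges: [-148.3, 148.3], [-19.14, 114.17], [-79.39, 73.82], [5.75, 140.21], [-59.74, 239.74], [12.07, 113.84], [-152.46, 152.46]. Speed limits (degrees/s): [147.25, 147.25, 180, 180, 180, 180, 180].

INTERFACE

Orientations are given as a 3x3 rotation matrix whose columns are the frame's x, y, z axes.
In Python, from station import * gives the robot as it stands. The module is installed in compiled form; this text tells all that it offers.
- The arm moves only by the tool apply_moves, never from a script. Its arguments are lists of equal length, an entry for each row: "translation": the shift along the world's x, y, z in cm, a list of three; "turn": the turn about the world's z in rad; "hand": the finger opening in cm, from 0 to 8.7. In form: {"translation": [[x, y, z], ...], "turn": [turn, ...], "hand": [hand, ...]}. A call has 1 to 5 rows; each row is the pose to reach, as a shift and turn from the pose commanded when the call began; what a row does not reach only later rows make up. A row lasts 1/10 s, in which the tool goes at most 50 mm and 8.59 degrees, less where a joint would pass 70% of its speed; a pose out of reach is approached as far as the arm can. A call with a gripper value outside its range is refused whole. The fingers move at their own pace and stop on an object; "squeeze" is the grip in N (left out, the last holds). Time passes only in rows, so rows that repeat a pose let the fingers close. It gives the time, the measured TCP pose, the force, the opening and the grip force at its end, in the units of the state.
- sense(): the state, without advancing time (a new reading comes with each control period).
- capture(name): name is "scene" or "side" or "wrist"; returns a dict with "pixels" (420x560x3 uint8, red, green, blue), "camera_matrix" (3x3 intrinsics, pixels), "cam_to_world" (4x4, takes a point from camera to world coordinates). Camera axes: x right, y down, z forward; pixel columns grow to the right and rows downward; lengths in mm; the calibration is good to about 2 mm. A picture is of the moment at which its call begins. There is no depth.
- close_job(): hands the job in; it is judged then, once.
The state is a dict: "time": time; "joints": joint angles; "qvel": joint speeds; "tau": joint torques, N m; "position": TCP position; "ee_rot": TCP orientation; "contact_force": force on the tool from outside, world axes, zero at the start; "moment": the same for the moment, N m; "grip_width": opening from 0.0 (shut) to 1.0 (fully open); "gripper_force": force on a finger pad.
Only numpy, scipy, OpenCV 4.12 (cv2) and the standard library are available. Lean on these libraries where they do the work, as an engineer would, in place of code of your own. Each camera call takes 0.05 s, during which the arm holds its last target. There are 200 camera calls.

## Working session

There is one attempt and no reset: what is moved stays moved. The work goes in short steps, Python scripts to look and compute and a tool call to move; the robot and the scene stay as the last step left them, time stands still between calls to the robot, and variables do not carry over. Pictures are saved under pics/ and viewed, at most 14 in all, crops included, and the job is handed in when it is done.

Besides the shell and the picture viewer there is one more tool, called after "Call:" in YAML: its name, and indented under it one key for each argument. apply_moves: Moves the arm, as the interface text tells. Its arguments: {"type":"object","properties":{"translation":{"type":"array","items":{"type":"array","items":{"type":"number"}}},"turn":{"type":"array","items":{"type":"number"}},"hand":{"type":"array","items":{"type":"number"}},"squeeze":{"type":"number"}},"required":["translation","turn","hand"]}

```bash
mkdir -p pics; cat > h.py <<'E'
from station import *
import numpy as np, cv2
def snap(n,f):
    c=capture(n); cv2.imwrite(f'pics/{f}.png',cv2.cvtColor(c['pixels'],cv2.COLOR_RGB2BGR)); np.savez(f'pics/{f}.npz',**c); return c
def load(f): return dict(np.load(f'pics/{f}.npz'))
def cast(c,uv,z):
    uv=np.atleast_2d(np.array(uv,float)); d=np.c_[uv,np.ones(len(uv))]@np.linalg.inv(c['camera_matrix']).T@c['cam_to_world'][:3,:3].T
    o=c['cam_to_world'][:3,3]; return o+d*((z-o[2])/d[:,2])[:,None]
def proj(c,P):
    P=np.atleast_2d(np.array(P,float)); T=np.linalg.inv(c['cam_to_world']); q=(P@T[:3,:3].T+T[:3,3])@c['camera_matrix'].T; return q[:,:2]/q[:,2:]
E
python3 - <<'E'
from h import *
for n in('scene','side','wrist'):
    c=snap(n,n+'0'); print(n,c['cam_to_world'].round(2).tolist())
s=sense(); print(s['time'],s['position'],s['ee_rot'],s['contact_force'])
E
```

```text
scene [[0.59, 0.49, -0.64, 1425.33], [0.81, -0.34, 0.48, -625.3], [0.02, -0.8, -0.6, 829.73], [0.0, 0.0, 0.0, 1.0]]
side [[-0.87, -0.24, 0.42, 159.16], [-0.49, 0.47, -0.74, 836.02], [-0.02, -0.85, -0.53, 668.96], [0.0, 0.0, 0.0, 1.0]]
wrist [[1.0, -0.0, -0.0, 674.87], [-0.0, -0.97, -0.26, 70.75], [-0.0, 0.26, -0.97, 382.79], [0.0, 0.0, 0.0, 1.0]]
0.15 [ 6.74544047e+02 -7.48080492e-03  2.21730120e+02] [[ 1.92618857e-05  9.99998842e-01 -1.52186334e-03]
 [ 9.99999998e-01 -1.93530673e-05 -5.98996968e-05]
 [-5.99290801e-05 -1.52186218e-03 -9.99998840e-01]] [-0.49838684 -0.0121145  -0.8181069 ]
```

View pics/scene0.png

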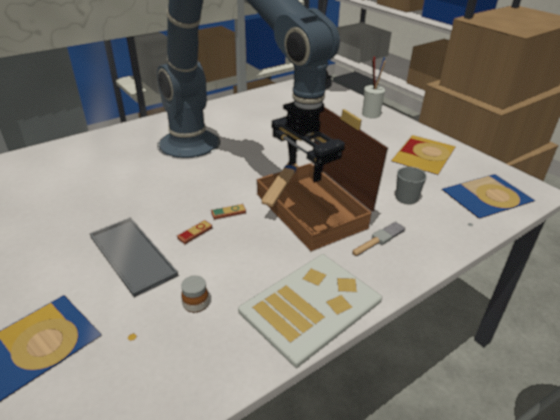

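View pics/side0.png

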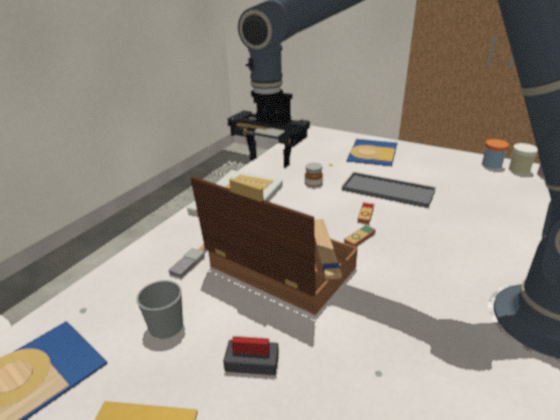

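The scene view shows the tray (133,255), red panel (195,231), green panel (228,211), jar (195,293), case with its open lid (320,200) and the plank over its near-left corner (278,188). The side view shows the weight at (251,355), the pot (162,308) and the tab behind the lid.

```bash
python3 - <<'E'
from h import *
a=cv2.imread('pics/scene0.png')[140:260,165:395]; b=cv2.imread('pics/side0.png')[170:385,185:445]
cv2.imwrite('pics/cropA.png',cv2.resize(a,(782,408),interpolation=cv2.INTER_CUBIC))
cv2.imwrite('pics/cropB.png',cv2.resize(b,(720,595),interpolation=cv2.INTER_CUBIC))
E
```

```text
(no output)
```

View pics/cropA.png

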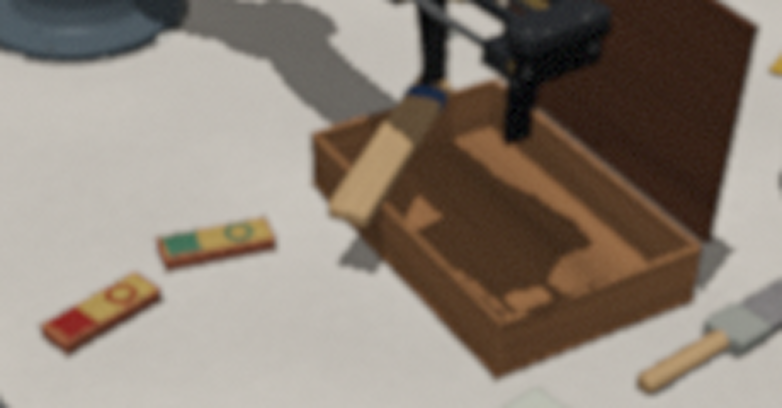

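View pics/cropB.png

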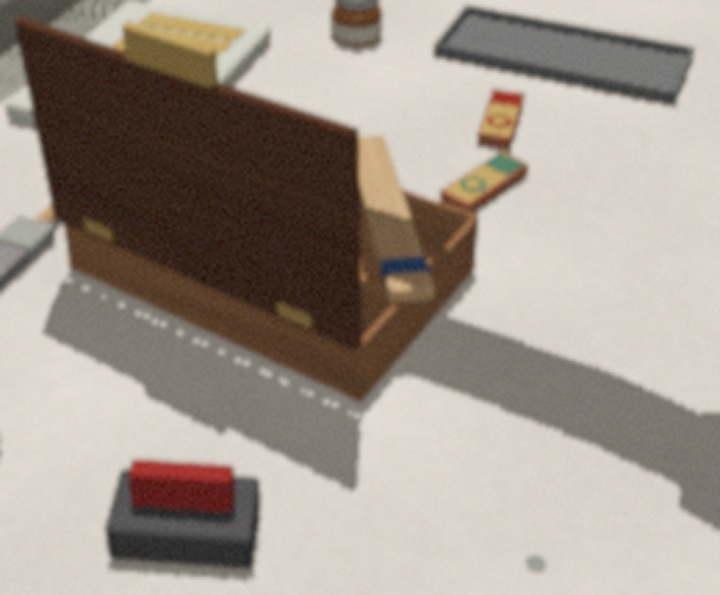

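View pics/wrist0.png

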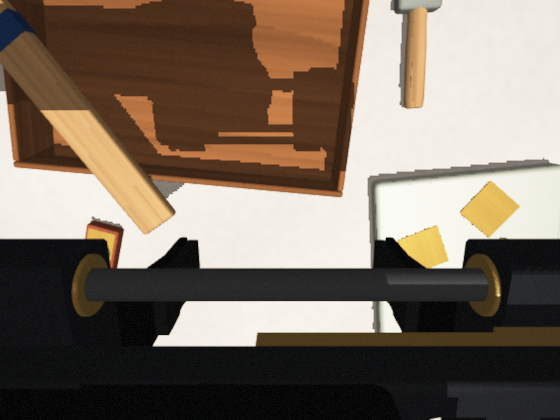

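The crops give clear corners for the case rim, plank, tray, panels and weight. The wrist view adds the case's near rim corners (15,165) and (341,194) and the plank's near end (175,212)/(150,232).

```bash
cat >> h.py <<'E'
def rect(c,m,z,box=None):
    if box: k=np.zeros_like(m); k[box[1]:box[3],box[0]:box[2]]=1; m=m*k
    cs=cv2.findContours(m,cv2.RETR_EXTERNAL,cv2.CHAIN_APPROX_NONE)[0]; q=max(cs,key=cv2.contourArea)[:,0]
    P=cast(c,q,z)[:,:2]; (x,y),(w,h),a=cv2.minAreaRect(P.astype(np.float32))
    if w<h: w,h,a=h,w,a+90
    return round(x,1),round(y,1),round(w,1),round(h,1),round((a+90)%180-90,1)
def hsv(c,lo,hi): return cv2.inRange(cv2.cvtColor(c['pixels'],cv2.COLOR_RGB2HSV),lo,hi)//255
E
python3 - <<'E'
from h import *
s,d,w=load('scene0'),load('side0'),load('wrist0')
A=lambda p:np.array(p)/3.4+[165,140]; B=lambda p:np.array(p)/2.769+[185,170]
pr=lambda n,x:print(n,x[:,:2].round(0).tolist())
pr('case scene',cast(s,A([(312,135),(497,325),(700,243)]),60))
pr('case wrist',cast(w,[(15,165),(341,194)],60))
pr('case side base',cast(d,B([(361,400),(70,272)]),0))
pr('case side rim',cast(d,B([(475,215)]),60))
pr('plank w',cast(w,[(175,212),(150,232)],74))
pr('plank side',cast(d,B([(388,303),(434,298),(432,281),(384,285),(384,137),(358,137)]),74))
pr('plank scene',cast(s,A([(447,85),(410,85),(331,205),(365,215)]),74))
pr('tray side',cast(d,B([(468,8),(693,48),(677,102),(436,52)]),18))
pr('weight base side',cast(d,B([(112,555),(250,563),]),0)); pr('top block',cast(d,B([(110,514),(253,520),(257,482)]),32)); pr('grip',cast(d,B([(132,462),(233,468)]),64))
for n,c in(('sc',s),('si',d)):
    g=hsv(c,(0,90,60),(95,255,255))
    bx={'sc':[(170,215,214,245),(208,202,248,220)],'si':[(352,200,378,222),(342,222,378,248)]}[n]
    for b in bx: print(n,rect(c,g,16,b))
print('tray sc',rect(s,hsv(s,(0,0,0),(179,90,125)),18,(85,215,180,295)))
E
```

```text
case scene [[427.0, 18.0], [728.0, -12.0], [742.0, 191.0]]
case wrist [[423.0, 25.0], [726.0, -3.0]]
case side base [[438.0, 218.0], [739.0, 197.0]]
case side rim [[422.0, 25.0]]
plank w [[572.0, -17.0], [548.0, -36.0]]
plank side [[434.0, 183.0], [405.0, 161.0], [414.0, 143.0], [445.0, 165.0], [536.0, -34.0], [558.0, -23.0]]
plank scene [[445.0, 156.0], [425.0, 128.0], [542.0, -39.0], [570.0, -24.0]]
tray side [[605.0, -439.0], [335.0, -457.0], [323.0, -325.0], [596.0, -313.0]]
weight base side [[524.0, 431.0], [438.0, 392.0]]
top block [[528.0, 424.0], [440.0, 382.0], [454.0, 353.0]]
grip [[522.0, 402.0], [459.0, 374.0]]
sc (490.6, -229.2, 100.6, 41.5, -79.7)
sc (463.0, -106.0, 95.6, 41.5, 74.0)
si (480.9, -212.8, 108.4, 32.1, -78.9)
si (456.1, -76.7, 121.8, 43.0, 77.7)
tray sc (481.0, -404.6, 289.5, 119.4, 2.6)
```

Call:
apply_moves:
  translation:
    - [-5, -1, 2]
    - [-10, -2, 5]
    - [-15, -3, 7]
    - [-18, -3, 8]
    - [-18, -3, 8]
  turn: [0, 0, 0, 0, 0]
  hand: [8.7, 8.7, 8.7, 8.7, 8.7]

```text
time: 0.65
position: [491.4, -31.0, 305.3]
ee_rot: [[0.002, 1.0, 0.003], [1.0, -0.002, -0.001], [-0.001, 0.003, -1.0]]
contact_force: [1.0, 0.4, 0.9]
grip_width: 1.0
gripper_force: 0.0
```

```bash
python3 - <<'E'
from h import *
c=snap('wrist','wrist1'); print(sense()['position'],sense()['time'])
s=snap('scene','scene1')
E
```

```text
[493.66405854 -30.42158789 304.33247844] 0.7
```

View pics/wrist1.png

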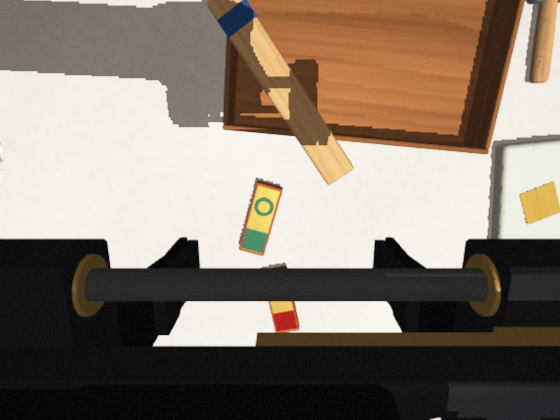

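Now in view: the plank's near end (353,167)/(330,184), blue band (237,18), case corners (224,128) and (488,153), the green panel whole at (261,217), the red one partly hidden at (284,300).

```bash
python3 - <<'E'
from h import *
c=load('wrist1')
pr=lambda n,x:print(n,x[:,:2].round(0).tolist())
pr('case',cast(c,[(224,128),(488,153)],60))
pr('plank end+left/right edges',cast(c,[(353,167),(330,184),(208,3),(258,14),(220,35)],74))
g=hsv(c,(0,90,60),(95,255,255)); print('green',rect(c,g,16,(235,175,290,258)))
pr('red',cast(c,[(273,331),(298,328),(290,268)],16))
E
```

```text
case [[422.0, 24.0], [726.0, -5.0]]
plank end+left/right edges [[568.0, -19.0], [543.0, -38.0], [414.0, 147.0], [464.0, 137.0], [425.0, 118.0]]
green (456.9, -97.2, 100.8, 35.5, 73.8)
red [[473.0, -270.0], [510.0, -265.0], [498.0, -169.0]]
```

Call:
apply_moves:
  translation:
    - [-1, 5, 0]
    - [-1, 10.5, 0]
    - [-1, 10.5, -5]
    - [-1, 10.5, -10]
    - [-1, 10.5, -15]
  turn: [0.15, 0.3, 0.45, 0.6, 0.6]
  hand: [6.2, 6.2, 6.2, 6.2, 6.2]

```text
time: 1.25
position: [485.9, 76.3, 150.5]
ee_rot: [[-0.568, 0.823, 0.0], [0.823, 0.568, 0.001], [0.001, 0.001, -1.0]]
contact_force: [0.7, 0.4, 0.7]
grip_width: 0.728
gripper_force: 0.0
```

Call:
apply_moves:
  translation:
    - [0, 0, -4]
    - [0, 0, -8]
    - [0, 0, -10.2]
    - [0, 0, -10.2]
    - [0, 0, -10.2]
  turn: [0, 0, 0, 0, 0]
  hand: [6.2, 6.2, 6.2, 6.2, 6.2]

```text
time: 1.75
position: [485.6, 75.6, 50.3]
ee_rot: [[-0.565, 0.825, -0.001], [0.825, 0.565, 0.0], [0.001, -0.001, -1.0]]
contact_force: [-0.1, 0.2, 0.3]
grip_width: 0.719
gripper_force: 0.0
```

Call:
apply_moves:
  translation:
    - [0, 0, 0]
    - [0, 0, 0]
    - [0, 0, 0]
    - [0, 0, 0]
    - [0, 0, 0]
  turn: [0, 0, 0, 0, 0]
  hand: [2, 2, 2, 2, 2]
  squeeze: 30

```text
time: 2.25
position: [484.9, 74.7, 51.5]
ee_rot: [[-0.564, 0.825, 0.0], [0.825, 0.564, -0.0], [-0.0, -0.0, -1.0]]
contact_force: [-2.5, -1.3, 4.8]
grip_width: 0.408
gripper_force: 30.0
```

Call:
apply_moves:
  translation:
    - [0, 0, 0]
    - [0, 0, 0]
    - [0, 0, 1.2]
    - [0, 0, 1.2]
    - [0, 0, 1.2]
  turn: [0, 0, 0, 0, 0]
  hand: [5, 5, 5, 5, 5]

```text
time: 2.75
position: [485.5, 75.2, 63.5]
ee_rot: [[-0.565, 0.825, 0.001], [0.825, 0.565, 0.0], [-0.0, 0.001, -1.0]]
contact_force: [0.2, 0.2, 0.4]
grip_width: 0.567
gripper_force: 0.0
```

Call:
apply_moves:
  translation:
    - [0, 0, 0]
    - [0, 0, 0]
    - [0, 0, 0]
    - [0, 0, 0]
    - [0, 0, 2]
  turn: [0, 0, 0, 0, 0]
  hand: [2, 2, 2, 2, 2]
  squeeze: 35

```text
time: 3.25
position: [482.8, 74.6, 81.0]
ee_rot: [[-0.565, 0.825, -0.006], [0.825, 0.565, -0.001], [0.002, -0.005, -1.0]]
contact_force: [-0.6, -0.0, -0.3]
grip_width: 0.415
gripper_force: 35.0
```

Call:
apply_moves:
  translation:
    - [0, 0, 3]
    - [0, 0, 7]
    - [0, 0, 10]
    - [0, -4, 11]
    - [0, -8, 11]
  turn: [0, 0, 0, 0.1, 0.2]
  hand: [2, 2, 2, 2, 2]

```text
time: 3.75
position: [486.3, -4.7, 195.0]
ee_rot: [[-0.723, 0.691, 0.005], [0.691, 0.723, 0.0], [-0.003, 0.003, -1.0]]
contact_force: [0.7, 0.2, -1.4]
grip_width: 0.406
gripper_force: 35.0
```

Call:
apply_moves:
  translation:
    - [0, -5, 0]
    - [-0.5, -10, 0]
    - [-1, -15, 0]
    - [-1.5, -20, 0]
    - [-2, -25, 0]
  turn: [0.12, 0.25, 0.38, 0.5, 0.62]
  hand: [2, 2, 2, 2, 2]

```text
time: 4.25
position: [466.0, -241.0, 192.6]
ee_rot: [[-0.989, 0.146, -0.0], [0.146, 0.989, 0.001], [0.001, 0.001, -1.0]]
contact_force: [1.0, 0.1, -0.7]
grip_width: 0.403
gripper_force: 35.0
```

Call:
apply_moves:
  translation:
    - [0, -4, 0]
    - [-0.1, -8, 0]
    - [-0.1, -12, 0]
    - [-0.1, -14.2, -2]
    - [-0.1, -14.2, -5]
  turn: [0.07, 0.14, 0.2, 0.2, 0.2]
  hand: [2, 2, 2, 2, 2]

```text
time: 4.75
position: [465.2, -387.3, 143.5]
ee_rot: [[-0.999, -0.041, 0.003], [-0.041, 0.999, -0.005], [-0.003, -0.005, -1.0]]
contact_force: [-0.2, -0.6, -2.5]
grip_width: 0.407
gripper_force: 35.0
```

```bash
python3 - <<'E'
from h import *
s=sense();print(s['position'],s['grip_width'],s['contact_force'])
c=snap('wrist','wrist2');snap('scene','scene2')
E
```

```text
[ 465.20474784 -387.3395231   143.51170369] 0.4071995672723332 [-0.24029804 -0.59635136 -2.50280785]
```

View pics/wrist2.png

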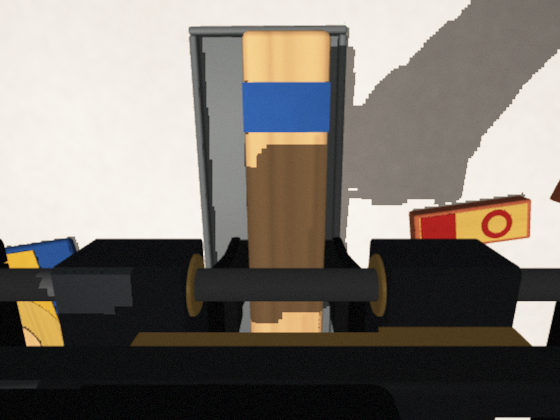

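The tray's far corners show at (191,32) and (347,30) with the plank above it; the red panel lies at (470,218).

```bash
python3 - <<'E'
from h import *
c=load('wrist2')
print(cast(c,[(191,32),(347,30),(207,262),(344,230)],18)[:,:2].round(0).tolist())
print('red',rect(c,hsv(c,(0,120,60),(40,255,255))|hsv(c,(170,120,60),(179,255,255)),16,(400,190,535,260)))
print(sense()['position'])
E
```

```text
[[340.0, -463.0], [334.0, -347.0], [526.0, -455.0], [491.0, -336.0]]
red (482.2, -227.2, 102.0, 38.8, -78.9)
[ 462.34232395 -380.37191039  138.37235527]
```

Call:
apply_moves:
  translation:
    - [0.5, -1.8, 0]
    - [0.5, -1.8, -4]
    - [0.5, -1.8, -8]
    - [0.5, -1.8, -10.5]
    - [0.5, -1.8, -11.5]
  turn: [0, 0, 0, 0, 0]
  hand: [2, 2, 2, 2, 2]

```text
time: 5.35
position: [469.9, -397.8, 26.1]
ee_rot: [[-0.999, -0.049, -0.003], [-0.049, 0.999, 0.003], [0.003, 0.003, -1.0]]
contact_force: [-0.8, 1.0, -0.8]
grip_width: 0.408
gripper_force: 35.0
```

Call:
apply_moves:
  translation:
    - [0, 0, -0.5]
    - [0, 0, -1]
    - [0, 0, -1]
    - [0, 0, -1]
    - [0, 0, -1]
  turn: [0, 0, 0, 0, 0]
  hand: [2, 2, 2, 2, 2]

```text
time: 5.85
position: [471.1, -400.1, 19.0]
ee_rot: [[-0.999, -0.047, 0.001], [-0.047, 0.999, -0.001], [-0.001, -0.001, -1.0]]
contact_force: [1.0, 0.0, -1.3]
grip_width: 0.409
gripper_force: 35.0
```

Call:
apply_moves:
  translation:
    - [-0.2, 0, -0.5]
    - [-0.2, 0, -0.8]
    - [-0.2, 0, -0.8]
    - [-0.2, 0, -0.8]
    - [-0.2, 0, -0.8]
  turn: [0, 0, 0, 0, 0]
  hand: [2, 2, 2, 2, 2]

```text
time: 6.35
position: [468.7, -399.8, 9.9]
ee_rot: [[-0.999, -0.048, 0.0], [-0.048, 0.999, 0.0], [-0.0, 0.0, -1.0]]
contact_force: [0.1, -0.9, -2.4]
grip_width: 0.408
gripper_force: 35.0
```

Call:
apply_moves:
  translation:
    - [0, 0, -0.1]
    - [0, 0, -0.2]
    - [0, 0, -0.2]
    - [0, 0, -0.2]
    - [0, 0, -0.2]
  turn: [0, 0, 0, 0, 0]
  hand: [2, 2, 2, 2, 2]

```text
time: 6.85
position: [468.8, -399.8, 8.8]
ee_rot: [[-0.999, -0.048, 0.0], [-0.048, 0.999, -0.0], [-0.0, -0.0, -1.0]]
contact_force: [-1.0, 0.8, 5.7]
grip_width: 0.41
gripper_force: 35.0
```

Call:
apply_moves:
  translation:
    - [0, 0, 0]
    - [0, 0, 0]
    - [0, 0, 0]
    - [0, 0, 3]
    - [0, 0, 7]
  turn: [0, 0, 0, 0, 0]
  hand: [6, 6, 6, 6, 6]

```text
time: 7.35
position: [467.1, -398.5, 76.3]
ee_rot: [[-0.999, -0.048, -0.004], [-0.048, 0.999, 0.004], [0.004, 0.004, -1.0]]
contact_force: [0.3, -0.2, 0.2]
grip_width: 0.677
gripper_force: 0.0
```

Call:
apply_moves:
  translation:
    - [0, 0, 5]
    - [0, 2, 9]
    - [0, 6, 12]
    - [0, 8, 12]
    - [0, 8, 12]
  turn: [0, -0.15, -0.3, -0.45, -0.6]
  hand: [7, 7, 7, 7, 7]

```text
time: 7.85
position: [470.0, -316.0, 199.4]
ee_rot: [[-0.851, 0.526, 0.003], [0.526, 0.851, 0.001], [-0.002, 0.002, -1.0]]
contact_force: [0.6, 0.2, -0.5]
grip_width: 0.801
gripper_force: 0.0
```

Call:
apply_moves:
  translation:
    - [0, 0, 0]
    - [0, 0, 0]
    - [0, 0, 0]
    - [0, 0, 0]
    - [0, 0, 0]
  turn: [-0.15, -0.3, -0.45, -0.6, -0.75]
  hand: [7, 7, 7, 7, 7]

```text
time: 8.35
position: [468.5, -319.6, 197.7]
ee_rot: [[-0.259, 0.966, -0.0], [0.966, 0.259, 0.0], [0.0, -0.0, -1.0]]
contact_force: [0.6, 0.4, 0.1]
grip_width: 0.805
gripper_force: 0.0
```

```bash
python3 - <<'E'
from h import *
c=snap('wrist','wrist3');snap('scene','scene3'); s=sense();print(s['position'],s['ee_rot'][:2,1])
m=hsv(c,(0,120,60),(95,255,255))|hsv(c,(170,120,60),(179,255,255))
for q in cv2.findContours(m,cv2.RETR_EXTERNAL,cv2.CHAIN_APPROX_NONE)[0]:
    if cv2.contourArea(q)>400: b=cv2.boundingRect(q); print(b,rect(c,m,16,(b[0],b[1],b[0]+b[2],b[1]+b[3])))
E
```

```text
[ 468.6205274  -319.56562559  197.74875007] [0.96408146 0.2656066 ]
(215, 327, 345, 19) (624.1, -455.5, 390.3, 23.3, 15.0)
(434, 254, 29, 62) (667.2, -379.0, 75.0, 28.5, -64.4)
(109, 254, 30, 62) (326.9, -470.0, 74.7, 29.0, -85.5)
(212, 229, 145, 40) (485.1, -384.1, 156.1, 13.6, 2.3)
(305, 36, 48, 112) (483.9, -223.8, 98.5, 35.4, -79.0)
```

View pics/wrist3.png

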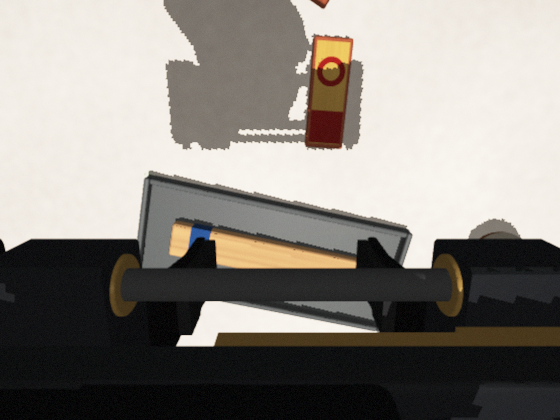

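The plank lies inside the tray (around (265,245)); the red panel is at (329,92), whole and clear.

Call:
apply_moves:
  translation:
    - [0.8, 5, -2]
    - [1.5, 9.5, -6]
    - [1.5, 9.5, -10]
    - [1.5, 9.5, -14.5]
    - [1.5, 9.5, -18]
  turn: [-0.04, -0.07, -0.07, -0.07, -0.07]
  hand: [7, 7, 7, 7, 7]

```text
time: 8.95
position: [483.0, -223.3, 15.7]
ee_rot: [[-0.203, 0.979, -0.001], [0.979, 0.203, 0.001], [0.001, -0.001, -1.0]]
contact_force: [0.1, -0.6, 0.6]
grip_width: 0.802
gripper_force: 0.0
```

Call:
apply_moves:
  translation:
    - [0, 0, -0.8]
    - [0, 0, -1.4]
    - [0, 0, -1.4]
    - [0, 0, -1.4]
    - [0, 0, -1.4]
  turn: [0, 0, 0, 0, 0]
  hand: [7, 7, 6, 4, 2]

```text
time: 9.45
position: [484.8, -225.3, 5.5]
ee_rot: [[-0.197, 0.98, 0.003], [0.98, 0.197, -0.001], [-0.002, 0.003, -1.0]]
contact_force: [0.2, -0.9, 0.9]
grip_width: 0.617
gripper_force: 0.0
```

Call:
apply_moves:
  translation:
    - [0, 0, 0]
    - [0, 0, 0]
    - [0, 0, 0]
    - [0, 0, 0]
    - [0, 0, 0]
  turn: [0, 0, 0, 0, 0]
  hand: [2, 2, 2, 2, 2]

```text
time: 9.95
position: [484.0, -224.8, 4.5]
ee_rot: [[-0.197, 0.98, 0.001], [0.98, 0.197, -0.0], [-0.0, 0.001, -1.0]]
contact_force: [-1.7, 1.1, 6.5]
grip_width: 0.41
gripper_force: 35.0
```

Call:
apply_moves:
  translation:
    - [0, 0, 4]
    - [0, 0, 8]
    - [0, 0, 12]
    - [2, 4, 14]
    - [5, 8, 14]
  turn: [0, 0, 0, 0, -0.1]
  hand: [2, 2, 2, 2, 2]

```text
time: 10.45
position: [534.7, -146.3, 147.5]
ee_rot: [[-0.09, 0.996, 0.006], [0.996, 0.09, -0.002], [-0.002, 0.006, -1.0]]
contact_force: [1.0, -1.2, -0.4]
grip_width: 0.41
gripper_force: 35.0
```

Call:
apply_moves:
  translation:
    - [2, 4, 0]
    - [4, 8, 0]
    - [6, 12, 0]
    - [8, 16, 0]
    - [10, 20, 0]
  turn: [-0.05, -0.1, -0.15, -0.19, -0.19]
  hand: [2, 2, 2, 2, 2]

```text
time: 10.95
position: [633.8, 57.0, 143.4]
ee_rot: [[0.092, 0.996, -0.001], [0.996, -0.092, -0.0], [-0.0, -0.001, -1.0]]
contact_force: [1.0, -0.3, -1.2]
grip_width: 0.409
gripper_force: 35.0
```

Call:
apply_moves:
  translation:
    - [1, 2, 0]
    - [1.6, 4, 0]
    - [1.6, 4, -3]
    - [1.6, 4, -7]
    - [1.6, 4, -10]
  turn: [0, 0, 0, 0, 0]
  hand: [2, 2, 2, 2, 2]

```text
time: 11.45
position: [648.3, 94.6, 41.7]
ee_rot: [[0.092, 0.996, -0.002], [0.996, -0.092, -0.001], [-0.001, -0.002, -1.0]]
contact_force: [0.8, -0.9, -1.4]
grip_width: 0.406
gripper_force: 35.0
```

Call:
apply_moves:
  translation:
    - [0, 0, -1.5]
    - [0, 0, -2.5]
    - [0, 0, -3]
    - [0, 0, -3.2]
    - [0, 0, -3.2]
  turn: [0, 0, 0, 0, 0]
  hand: [2, 2, 2, 2, 2]

```text
time: 11.95
position: [650.4, 95.3, 13.0]
ee_rot: [[0.092, 0.996, 0.002], [0.996, -0.092, 0.0], [0.001, 0.002, -1.0]]
contact_force: [0.2, -1.2, -0.3]
grip_width: 0.41
gripper_force: 35.0
```

Call:
apply_moves:
  translation:
    - [0, 0, -0.1]
    - [0, 0, -0.2]
    - [0, 0, -0.2]
    - [0, 0, -0.2]
    - [0, 0, -0.2]
  turn: [0, 0, 0, 0, 0]
  hand: [2, 2, 2, 2, 2]

```text
time: 12.45
position: [650.1, 95.4, 10.6]
ee_rot: [[0.091, 0.996, 0.001], [0.996, -0.091, 0.0], [0.0, 0.001, -1.0]]
contact_force: [-0.8, 0.1, 3.8]
grip_width: 0.407
gripper_force: 35.0
```

Call:
apply_moves:
  translation:
    - [0, 0, 0]
    - [0, 0, 0]
    - [0, 0, 1]
    - [0, 0, 6]
    - [0, 0, 10]
  turn: [0, 0, 0, 0, 0]
  hand: [7, 7, 7, 7, 7]

```text
time: 12.95
position: [649.5, 95.2, 111.5]
ee_rot: [[0.092, 0.996, -0.001], [0.996, -0.092, -0.0], [-0.0, -0.001, -1.0]]
contact_force: [0.9, 0.7, 1.4]
grip_width: 0.76
gripper_force: 0.0
```

Call:
apply_moves:
  translation:
    - [-2, -3, 5]
    - [-5, -7, 8]
    - [-8, -11, 9]
    - [-11, -15, 9]
    - [-13.5, -19, 9]
  turn: [-0.05, -0.1, -0.15, -0.19, -0.19]
  hand: [7, 7, 7, 7, 7]

```text
time: 13.45
position: [522.1, -83.0, 201.3]
ee_rot: [[0.278, 0.961, 0.003], [0.961, -0.278, 0.0], [0.001, 0.003, -1.0]]
contact_force: [0.1, -0.8, 0.5]
grip_width: 0.803
gripper_force: 0.0
```

Call:
apply_moves:
  translation:
    - [-2, -3, 0]
    - [-4, -6, 0]
    - [-5, -8, 0]
    - [-5, -8, 0]
    - [-5, -8, 0]
  turn: [0, 0, 0, 0, 0]
  hand: [7, 7, 7, 7, 7]

```text
time: 13.95
position: [473.3, -161.7, 200.1]
ee_rot: [[0.279, 0.96, 0.001], [0.96, -0.279, 0.0], [0.001, 0.001, -1.0]]
contact_force: [-0.5, 0.3, 0.4]
grip_width: 0.801
gripper_force: 0.0
```

```bash
python3 - <<'E'
from h import *
c=snap('wrist','wrist4');snap('scene','scene4'); s=sense();print(s['position'],s['ee_rot'][:2,1])
m=hsv(c,(0,120,60),(95,255,255))|hsv(c,(170,120,60),(179,255,255))
for q in cv2.findContours(m,cv2.RETR_EXTERNAL,cv2.CHAIN_APPROX_NONE)[0]:
    if cv2.contourArea(q)>400: b=cv2.boundingRect(q); print(b,rect(c,m,16,(b[0],b[1],b[0]+b[2],b[1]+b[3])))
E
```

```text
[ 473.79984063 -160.59371444  199.77981146] [ 0.96116289 -0.27598125]
(215, 327, 345, 19) (535.8, -360.0, 393.0, 23.4, -16.3)
(434, 254, 29, 62) (612.8, -316.5, 75.7, 28.6, 84.2)
(109, 254, 30, 62) (272.5, -217.3, 75.4, 29.2, 63.3)
(232, 77, 39, 104) (457.2, -99.5, 97.4, 35.5, 73.7)
```

View pics/wrist4.png

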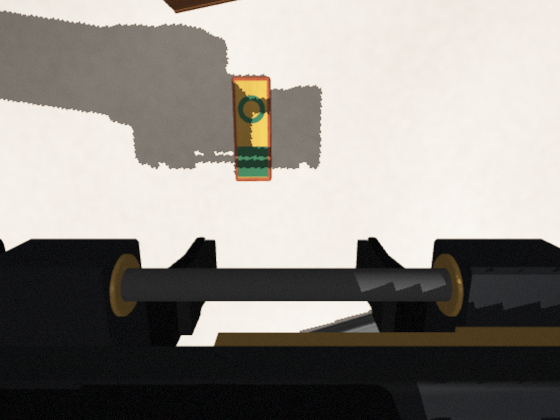

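The green panel is whole at (252,128), aligned with the fingers.

Call:
apply_moves:
  translation:
    - [-1, 4, -2]
    - [-1.7, 6.2, -6]
    - [-1.7, 6.2, -10]
    - [-1.7, 6.2, -14.5]
    - [-1.7, 6.2, -18]
  turn: [0, 0, 0, 0, 0]
  hand: [7, 7, 7, 7, 7]

```text
time: 14.55
position: [456.1, -97.8, 17.6]
ee_rot: [[0.275, 0.962, -0.001], [0.962, -0.275, 0.001], [0.001, -0.001, -1.0]]
contact_force: [-0.3, -0.9, -0.2]
grip_width: 0.803
gripper_force: 0.0
```

Call:
apply_moves:
  translation:
    - [0, 0, -1]
    - [0, 0, -1.5]
    - [0, 0, -1.5]
    - [0, 0, -1.5]
    - [0, 0, -1.5]
  turn: [0, 0, 0, 0, 0]
  hand: [7, 7, 6, 4, 2]

```text
time: 15.05
position: [457.3, -100.0, 5.9]
ee_rot: [[0.278, 0.961, 0.003], [0.961, -0.278, -0.0], [0.001, 0.003, -1.0]]
contact_force: [0.6, 0.1, 0.7]
grip_width: 0.617
gripper_force: 0.0
```

Call:
apply_moves:
  translation:
    - [0, 0, 0]
    - [0, 0, 0]
    - [0, 0, 0]
    - [0, 0, 0]
    - [0, 0, 1]
  turn: [0, 0, 0, 0, 0]
  hand: [2, 2, 2, 2, 2]

```text
time: 15.55
position: [455.2, -99.7, 14.2]
ee_rot: [[0.278, 0.961, -0.002], [0.961, -0.278, 0.0], [-0.0, -0.002, -1.0]]
contact_force: [-0.7, 0.3, -0.7]
grip_width: 0.409
gripper_force: 35.0
```

Call:
apply_moves:
  translation:
    - [0, 0, 4]
    - [0, 0, 8]
    - [0, 0, 12.5]
    - [1, 4, 12.5]
    - [2, 8, 12.5]
  turn: [0, 0, 0, 0.05, 0.1]
  hand: [2, 2, 2, 2, 2]

```text
time: 16.05
position: [477.1, -20.0, 141.9]
ee_rot: [[0.182, 0.983, 0.005], [0.983, -0.182, 0.0], [0.001, 0.005, -1.0]]
contact_force: [-0.1, 0.4, -1.4]
grip_width: 0.411
gripper_force: 35.0
```

Call:
apply_moves:
  translation:
    - [1.3, 4, 0]
    - [2.6, 8, 0]
    - [3.5, 12.5, 0]
    - [3.5, 12.5, -4]
    - [3.5, 12.5, -7]
  turn: [0.05, 0.09, 0.09, 0.09, 0.09]
  hand: [2, 2, 2, 2, 2]

```text
time: 16.55
position: [511.0, 107.2, 69.0]
ee_rot: [[0.088, 0.996, 0.001], [0.996, -0.088, 0.001], [0.001, 0.001, -1.0]]
contact_force: [-0.7, -1.9, -0.9]
grip_width: 0.405
gripper_force: 35.0
```

Call:
apply_moves:
  translation:
    - [0, 0, -2]
    - [0, 0, -3.5]
    - [0, 0, -4.5]
    - [0, 0, -5]
    - [0, 0, -5]
  turn: [0, 0, 0, 0, 0]
  hand: [2, 2, 2, 2, 2]

```text
time: 17.05
position: [510.9, 105.0, 19.5]
ee_rot: [[0.092, 0.996, -0.0], [0.996, -0.092, -0.0], [-0.0, -0.0, -1.0]]
contact_force: [0.3, 0.6, -0.9]
grip_width: 0.409
gripper_force: 35.0
```

Call:
apply_moves:
  translation:
    - [0, 0, -0.3]
    - [0, 0, -0.6]
    - [0, 0, -0.8]
    - [0, 0, -0.9]
    - [0, 0, -0.9]
  turn: [0, 0, 0, 0, 0]
  hand: [2, 2, 2, 2, 2]

```text
time: 17.55
position: [511.2, 105.2, 11.2]
ee_rot: [[0.092, 0.996, 0.0], [0.996, -0.092, 0.0], [0.0, 0.0, -1.0]]
contact_force: [-2.0, -0.2, 3.7]
grip_width: 0.408
gripper_force: 35.0
```

Call:
apply_moves:
  translation:
    - [0, 0, -0.1]
    - [0, 0, -0.1]
    - [0, 0, -0.1]
    - [0, 0, -0.1]
    - [0, 0, -0.1]
  turn: [0, 0, 0, 0, 0]
  hand: [2, 2, 7, 7, 7]

```text
time: 18.05
position: [511.2, 105.2, 9.5]
ee_rot: [[0.091, 0.996, 0.0], [0.996, -0.091, 0.0], [0.0, 0.0, -1.0]]
contact_force: [-0.4, 0.6, 0.3]
grip_width: 0.598
gripper_force: 0.0
```

Call:
apply_moves:
  translation:
    - [0, 0, 1]
    - [0, 0, 5]
    - [0, 0, 10]
    - [0, -2, 15]
    - [0, -5, 20]
  turn: [0, 0, 0, 0, 0]
  hand: [7, 7, 7, 7, 7]

```text
time: 18.55
position: [511.2, 62.2, 202.0]
ee_rot: [[0.088, 0.996, 0.002], [0.996, -0.088, 0.001], [0.001, 0.002, -1.0]]
contact_force: [0.7, 0.5, 0.5]
grip_width: 0.803
gripper_force: 0.0
```

Call:
apply_moves:
  translation:
    - [1, -4, 4]
    - [2, -8, 8]
    - [3, -10, 10]
    - [3, -10, 10]
    - [3, -10, 10]
  turn: [0, 0, 0, 0, 0]
  hand: [0, 0, 0, 0, 0]

```text
time: 19.05
position: [541.0, -39.2, 299.9]
ee_rot: [[0.093, 0.996, 0.001], [0.996, -0.093, 0.001], [0.001, 0.001, -1.0]]
contact_force: [-0.5, 0.4, -0.8]
grip_width: 0.435
gripper_force: 0.0
```

```bash
python3 - <<'E'
from h import *
c=snap('wrist','wrist5');s=snap('scene','scene5');d=snap('side','side5'); print(sense()['position'])
im=np.hstack([cv2.resize(c['pixels'],(400,300)),s['pixels'][80:260,200:440].repeat(1,0)[:180]][:1]+[cv2.resize(s['pixels'][80:260,200:440],(400,300))])
im=np.vstack([im,np.hstack([cv2.resize(d['pixels'][150:390,140:460],(400,300)),cv2.resize(s['pixels'],(400,300))])])
cv2.imwrite('pics/m5.png',im[:,:,::-1])
E
```

```text
[540.037608   -37.10966628 297.79860296]
```

View pics/m5.png

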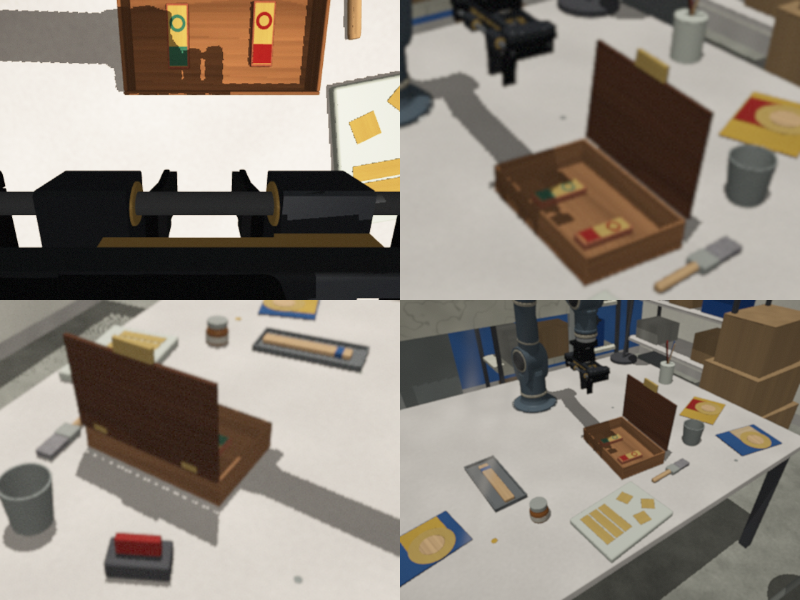

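Both panels lie flat in the case (wrist inset (178,30) and (262,30)), the plank in the tray; the lid is still open with the weight at (139,555) behind it.

```bash
python3 - <<'E'
from h import *
s,d=load('scene5'),load('side5')
c0=np.array([583,106,0.]); X=np.array([.096,.995,0]);Y=np.array([-.995,.096,0]);Z=np.array([0,0,1.])
def L(r,y,n,t): return c0+100*X+60.5*Z+y*Y+r*(-np.cos(t)*X+np.sin(t)*Z)+n*(np.sin(t)*X+np.cos(t)*Z)
for t in np.arange(1.4,1.85,.1): print(round(t,2),proj(s,[L(200,-155,0,t),L(200,155,0,t)]).round(0).tolist(),proj(d,[L(200,-155,10,t),L(200,155,10,t)]).round(0).tolist())
# side crop: montage (65,335),(217,385) ; scale .8
print('side pix',np.array([(65,35),(217,86)])*.8+[140,150],'scene pix',np.array([(312,113),(199,40)])*.6+[200,80])
r=hsv(d,(0,150,60),(8,255,255))|hsv(d,(172,150,60),(179,255,255)); q=np.argwhere(r[300:390,200:300])+[300,200]; print(q.min(0),q.max(0))
E
```

```text
1.4 [[372.0, 153.0], [305.0, 107.0]] [[204.0, 169.0], [324.0, 207.0]]
1.5 [[378.0, 150.0], [311.0, 105.0]] [[198.0, 172.0], [319.0, 211.0]]
1.6 [[384.0, 148.0], [316.0, 104.0]] [[191.0, 175.0], [313.0, 216.0]]
1.7 [[390.0, 147.0], [322.0, 103.0]] [[185.0, 180.0], [308.0, 222.0]]
1.8 [[396.0, 146.0], [327.0, 103.0]] [[179.0, 185.0], [302.0, 229.0]]
side pix [[192.  178. ]
 [313.6 218.8]] scene pix [[387.2 147.8]
 [319.4 104. ]]
[337 232] [354 268]
```

Call:
apply_moves:
  translation:
    - [0, 0, 4]
    - [1, 4, 5]
    - [2, 8, 5]
    - [3, 12, 5]
    - [4, 16, 5]
  turn: [0, 0, 0, 0, 0]
  hand: [0, 0, 0, 0, 0]

```text
time: 19.7
position: [580.2, 124.2, 348.0]
ee_rot: [[0.089, 0.996, -0.002], [0.996, -0.089, -0.0], [-0.0, -0.002, -1.0]]
contact_force: [0.2, -0.1, -1.2]
grip_width: 0.006
gripper_force: 0.0
```

Call:
apply_moves:
  translation:
    - [0, 4, 0]
    - [0.5, 8, 0]
    - [1, 12, 0]
    - [1.5, 15.5, 0]
    - [1.5, 15.5, 0]
  turn: [0, 0, 0, 0, 0]
  hand: [0, 0, 0, 0, 0]

```text
time: 20.2
position: [593.1, 284.7, 346.3]
ee_rot: [[0.08, 0.997, -0.005], [0.997, -0.08, 0.002], [0.002, -0.005, -1.0]]
contact_force: [0.5, 0.3, 0.8]
grip_width: 0.005
gripper_force: 0.0
```

Call:
apply_moves:
  translation:
    - [0, 0, -4]
    - [0, 0, -8]
    - [0, 0, -11.5]
    - [0, 0, -11.5]
    - [0, 0, -11.5]
  turn: [0, 0, 0, 0, 0]
  hand: [0, 0, 0, 0, 0]

```text
time: 20.7
position: [595.6, 276.6, 233.9]
ee_rot: [[0.091, 0.996, -0.001], [0.996, -0.091, -0.001], [-0.001, -0.001, -1.0]]
contact_force: [-0.7, -0.1, 0.2]
grip_width: 0.002
gripper_force: 0.0
```

Contact expected near TCP y ≈ 240; approach slowly.

Call:
apply_moves:
  translation:
    - [0, -1, 0]
    - [0, -2, 0]
    - [0, -2.7, 0]
    - [0, -3.2, 0]
    - [0, -3.6, 0]
  turn: [0, 0, 0, 0, 0]
  hand: [0, 0, 0, 0, 0]

```text
time: 21.2
position: [596.4, 239.8, 234.9]
ee_rot: [[0.092, 0.996, 0.001], [0.996, -0.092, 0.001], [0.001, 0.001, -1.0]]
contact_force: [-0.5, 3.9, 1.6]
grip_width: 0.005
gripper_force: 1.3
```

Call:
apply_moves:
  translation:
    - [0, -0.5, 0]
    - [0, -1, 0]
    - [0, -1.5, 0]
    - [0, -2, 0]
    - [0, -2.5, 0]
  turn: [0, 0, 0, 0, 0]
  hand: [0, 0, 0, 0, 0]

```text
time: 21.7
position: [595.6, 215.5, 233.9]
ee_rot: [[0.091, 0.996, -0.001], [0.996, -0.091, 0.001], [0.001, -0.001, -1.0]]
contact_force: [-1.8, 3.3, 1.2]
grip_width: 0.007
gripper_force: 1.5
```

```bash
cat >> h.py <<'E'
c0=np.array([583,106,0.]); X=np.array([.096,.995,0]);Y=np.array([-.995,.096,0]);Z=np.array([0,0,1.])
def L(r,y,n,t): return c0+100*X+60.5*Z+y*Y+r*(-np.cos(t)*X+np.sin(t)*Z)+n*(np.sin(t)*X+np.cos(t)*Z)
E
python3 - <<'E'
from h import *
for t in np.arange(1.6,-.01,-.1): print(round(t,2),(L(165,0,10,t)+10*X).round(0))
s=sense();print(s['position'])
E
```

```text
1.6 [595. 230. 225.]
1.5 [593. 214. 226.]
1.4 [592. 197. 225.]
1.3 [590. 181. 222.]
1.2 [589. 165. 218.]
1.1 [587. 150. 212.]
1.0 [586. 135. 205.]
0.9 [584. 121. 196.]
0.8 [583. 108. 186.]
0.7 [582.  96. 174.]
0.6 [581.  86. 162.]
0.5 [580.  76. 148.]
0.4 [579.  68. 134.]
0.3 [579.  62. 119.]
0.2 [578.  57. 103.]
0.1 [578.  53.  87.]
-0.0 [578.  51.  70.]
[595.56985101 215.53977872 233.90627169]
```

Call:
apply_moves:
  translation:
    - [0, -0.9, -0.1]
    - [-0.1, -1.8, -0.2]
    - [-0.2, -2.6, -0.4]
    - [-0.3, -3.4, -0.6]
    - [-0.4, -4.2, -0.9]
  turn: [0, 0, 0, 0, 0]
  hand: [0, 0, 0, 0, 0]

```text
time: 22.2
position: [592.8, 172.0, 225.4]
ee_rot: [[0.092, 0.996, 0.002], [0.996, -0.092, -0.0], [-0.0, 0.002, -1.0]]
contact_force: [0.1, 2.1, 1.3]
grip_width: 0.008
gripper_force: 1.3
```

Call:
apply_moves:
  translation:
    - [-0.1, -0.8, -0.3]
    - [-0.2, -1.5, -0.6]
    - [-0.2, -2.3, -1]
    - [-0.3, -3, -1.4]
    - [-0.4, -3.7, -1.8]
  turn: [0, 0, 0, 0, 0]
  hand: [0, 0, 0, 0, 0]

```text
time: 22.7
position: [588.1, 135.4, 206.6]
ee_rot: [[0.092, 0.996, 0.0], [0.996, -0.092, -0.0], [-0.0, 0.0, -1.0]]
contact_force: [0.8, 1.0, 2.0]
grip_width: 0.006
gripper_force: 1.0
```

Call:
apply_moves:
  translation:
    - [0, -0.7, -0.5]
    - [-0.1, -1.4, -1]
    - [-0.1, -2.1, -1.5]
    - [-0.2, -2.8, -2.1]
    - [-0.3, -3.4, -2.7]
  turn: [0, 0, 0, 0, 0]
  hand: [0, 0, 0, 0, 0]

```text
time: 23.2
position: [585.1, 101.3, 179.5]
ee_rot: [[0.092, 0.996, 0.0], [0.996, -0.092, -0.0], [-0.0, 0.0, -1.0]]
contact_force: [0.4, -0.1, 2.6]
grip_width: 0.004
gripper_force: 0.8
```

Call:
apply_moves:
  translation:
    - [0, -0.5, -0.7]
    - [-0.1, -1, -1.3]
    - [-0.1, -1.5, -1.9]
    - [-0.2, -2, -2.6]
    - [-0.2, -2.5, -3.3]
  turn: [0, 0, 0, 0, 0]
  hand: [0, 0, 0, 0, 0]

```text
time: 23.7
position: [582.9, 77.1, 146.5]
ee_rot: [[0.091, 0.996, -0.0], [0.996, -0.091, 0.0], [0.0, -0.0, -1.0]]
contact_force: [0.0, 0.6, 0.5]
grip_width: 0.005
gripper_force: 0.6
```

Call:
apply_moves:
  translation:
    - [0, -0.4, -0.6]
    - [0, -0.8, -1.3]
    - [-0.1, -1.1, -2]
    - [-0.1, -1.4, -2.7]
    - [-0.1, -1.6, -3.4]
  turn: [0, 0, 0, 0, 0]
  hand: [0, 0, 0, 0, 0]

```text
time: 24.2
position: [581.8, 60.7, 112.5]
ee_rot: [[0.092, 0.996, -0.001], [0.996, -0.092, -0.0], [-0.0, -0.0, -1.0]]
contact_force: [-0.2, -1.3, 1.4]
grip_width: 0.004
gripper_force: 0.5
```

Call:
apply_moves:
  translation:
    - [0, -0.2, -0.5]
    - [0, -0.3, -1]
    - [0, -0.4, -1.5]
    - [0, -0.5, -2]
    - [0, -0.6, -2.4]
  turn: [0, 0, 0, 0, 0]
  hand: [0, 0, 0, 0, 0]

```text
time: 24.7
position: [582.1, 55.2, 88.7]
ee_rot: [[0.092, 0.996, -0.0], [0.996, -0.092, -0.0], [-0.0, -0.0, -1.0]]
contact_force: [-0.0, -0.7, 0.9]
grip_width: 0.007
gripper_force: 0.5
```

Call:
apply_moves:
  translation:
    - [0, -0.1, -0.3]
    - [0, -0.1, -0.6]
    - [0, -0.2, -0.9]
    - [0, -0.2, -1.2]
    - [0, -0.2, -1.4]
  turn: [0, 0, 0, 0, 0]
  hand: [0, 0, 0, 0, 0]

```text
time: 25.2
position: [582.1, 53.0, 74.9]
ee_rot: [[0.092, 0.996, 0.0], [0.996, -0.092, -0.0], [-0.0, 0.0, -1.0]]
contact_force: [-1.5, -0.7, 0.3]
grip_width: 0.003
gripper_force: 0.5
```

Call:
apply_moves:
  translation:
    - [0, 0, -0.1]
    - [0, 0, -0.2]
    - [0, 0, -0.3]
    - [0, 0, -0.3]
    - [0, 0, -0.3]
  turn: [0, 0, 0, 0, 0]
  hand: [0, 0, 0, 0, 0]

```text
time: 25.7
position: [582.0, 53.6, 72.0]
ee_rot: [[0.091, 0.996, -0.0], [0.996, -0.091, 0.0], [0.0, -0.0, -1.0]]
contact_force: [0.2, 0.2, -0.0]
grip_width: 0.008
gripper_force: 0.0
```

Call:
apply_moves:
  translation:
    - [0, 0, -0.1]
    - [0, 0, -0.1]
    - [0, 0, -0.1]
    - [0, 0, -0.1]
    - [0, 0, -0.1]
  turn: [0, 0, 0, 0, 0]
  hand: [0, 0, 0, 0, 0]

```text
time: 26.2
position: [582.1, 53.3, 71.1]
ee_rot: [[0.091, 0.996, 0.0], [0.996, -0.091, 0.0], [0.0, 0.0, -1.0]]
contact_force: [-0.1, -0.3, -0.5]
grip_width: 0.005
gripper_force: 0.0
```

Call:
apply_moves:
  translation:
    - [0, 0, -0.1]
    - [0, 0, -0.1]
    - [0, 0, -0.1]
    - [0, 0, -0.1]
    - [0, 0, -0.1]
  turn: [0, 0, 0, 0, 0]
  hand: [0, 0, 0, 0, 0]

```text
time: 26.7
position: [582.2, 53.3, 70.9]
ee_rot: [[0.092, 0.996, 0.0], [0.996, -0.092, 0.0], [0.0, 0.0, -1.0]]
contact_force: [-1.8, -0.1, 5.0]
grip_width: 0.002
gripper_force: 2.8
```

Call:
apply_moves:
  translation:
    - [0, 0, -0.05]
    - [0, 0, -0.1]
    - [0, 0, -0.1]
    - [0, 0, -0.1]
    - [0, 0, -0.1]
  turn: [0, 0, 0, 0, 0]
  hand: [0, 0, 0, 0, 0]

```text
time: 27.2
position: [582.2, 53.3, 70.9]
ee_rot: [[0.092, 0.996, 0.0], [0.996, -0.092, 0.0], [0.0, 0.0, -1.0]]
contact_force: [-3.8, -0.3, 11.5]
grip_width: 0.005
gripper_force: 5.9
```

Call:
apply_moves:
  translation:
    - [0, 0, 2]
    - [0, 1, 6]
    - [0, 4, 10]
    - [-2, 8, 14]
    - [-4, 12, 18]
  turn: [0, 0, 0, 0, 0]
  hand: [0, 0, 3, 6, 7]

```text
time: 27.7
position: [548.5, 160.8, 237.4]
ee_rot: [[0.093, 0.996, 0.001], [0.996, -0.093, 0.0], [0.0, 0.001, -1.0]]
contact_force: [1.0, 0.8, -0.6]
grip_width: 0.2
gripper_force: 0.0
```

Call:
apply_moves:
  translation:
    - [-2, 4, 2]
    - [-3, 8, 2]
    - [-4, 12, 2]
    - [-4, 12, 2]
    - [-4, 12, 2]
  turn: [0, 0, 0, 0, 0]
  hand: [7, 7, 7, 7, 7]

```text
time: 28.2
position: [508.1, 280.9, 255.5]
ee_rot: [[0.089, 0.996, -0.0], [0.996, -0.089, -0.0], [-0.0, -0.0, -1.0]]
contact_force: [-0.1, -0.9, 0.5]
grip_width: 0.647
gripper_force: 0.0
```

```bash
python3 - <<'E'
from h import *
c=snap('wrist','wrist6');s=snap('scene','scene6');d=snap('side','side6'); print(sense()['position'],sense()['ee_rot'][:2,1])
m=hsv(c,(0,150,60),(8,255,255))|hsv(c,(172,150,60),(179,255,255))
print(rect(c,m,64))
im=np.hstack([cv2.resize(x,(400,300)) for x in (c['pixels'],s['pixels'][100:280,200:440])]); im=np.vstack([im,np.hstack([cv2.resize(d['pixels'],(400,300)),im[:300,:400]*0])])
cv2.imwrite('pics/m6.png',im[:,:,::-1])
E
```

```text
[509.40765259 278.21647415 255.61191647] [ 0.99556063 -0.09412228]
(492.0, 390.3, 68.6, 18.2, 23.8)
```

View pics/m6.png

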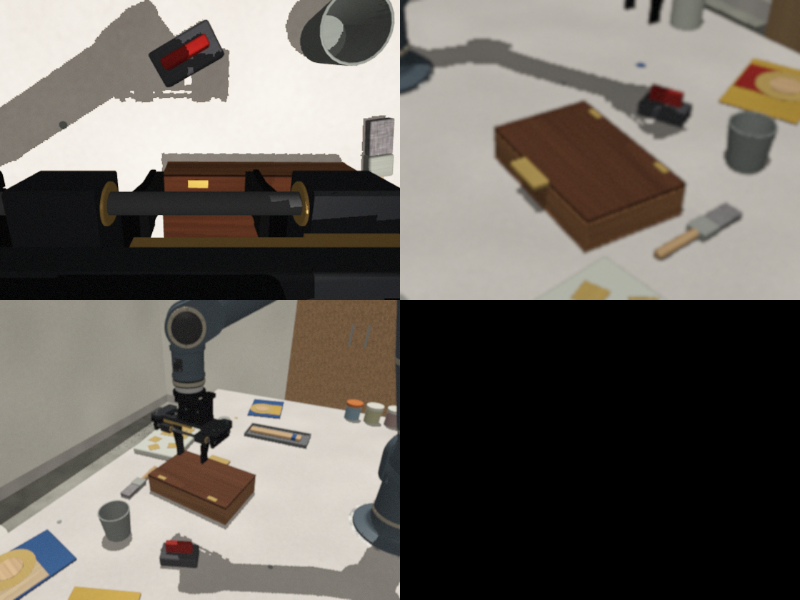

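The lid is flat shut on the case; the weight stands at wrist inset (186,52) with its red grip, clear of the pot.

Call:
apply_moves:
  translation:
    - [-0.5, 3, 0]
    - [-1, 6, 0]
    - [-1.5, 9, 0]
    - [-1.7, 11.2, 0]
    - [-1.7, 11.2, -3]
  turn: [-0.15, -0.3, -0.45, -0.6, -0.75]
  hand: [6, 6, 6, 6, 6]

```text
time: 28.85
position: [493.2, 396.7, 229.3]
ee_rot: [[0.748, 0.664, 0.006], [0.664, -0.748, 0.008], [0.01, -0.002, -1.0]]
contact_force: [-0.3, -0.1, -0.2]
grip_width: 0.688
gripper_force: 0.0
```

Call:
apply_moves:
  translation:
    - [0, 0, -3]
    - [0, 0, -6]
    - [0, 0, -8]
    - [0, 0, -8]
    - [0, 0, -8]
  turn: [-0.15, -0.31, -0.31, -0.31, -0.31]
  hand: [6, 6, 6, 6, 6]

```text
time: 29.35
position: [492.7, 391.1, 146.2]
ee_rot: [[0.914, 0.406, 0.0], [0.406, -0.914, -0.0], [0.0, 0.0, -1.0]]
contact_force: [0.6, 0.0, 0.8]
grip_width: 0.691
gripper_force: 0.0
```

```bash
python3 - <<'E'
from h import *
d=snap('side','side7'); s=sense();print(s['position'],s['ee_rot'][:2,1])
c=snap('wrist','wrist7')
for n,c,b in(('d',d,None),('d6',load('side6'),None)):
    m=hsv(c,(0,150,60),(8,255,255))|hsv(c,(172,150,60),(179,255,255)); q=np.argwhere(m[290:420,180:330])+[290,180]; print(n,q.min(0),q.max(0),len(q))
E
```

```text
[493.04974358 391.72558029 147.06658118] [ 0.40599254 -0.91387632]
d [338 232] [354 269] 527
d6 [337 232] [354 269] 561
```

Call:
apply_moves:
  translation:
    - [0, -0.1, -3]
    - [0, -0.1, -6]
    - [0, -0.1, -9]
    - [0, -0.1, -10.3]
    - [0, -0.1, -10.8]
  turn: [0, 0, 0, 0, 0]
  hand: [6, 6, 6, 6, 6]

```text
time: 29.95
position: [491.9, 390.8, 37.5]
ee_rot: [[0.914, 0.407, -0.0], [0.407, -0.914, -0.0], [-0.0, 0.0, -1.0]]
contact_force: [-0.7, -0.2, 1.0]
grip_width: 0.688
gripper_force: 0.0
```

Call:
apply_moves:
  translation:
    - [0, 0, 0]
    - [0, 0, 0]
    - [0, 0, 0]
    - [0, 0, 0]
    - [0, 0, 0]
  turn: [0, 0, 0, 0, 0]
  hand: [0.5, 0.5, 0.5, 0.5, 0.5]
  squeeze: 60

```text
time: 30.45
position: [492.0, 391.2, 38.4]
ee_rot: [[0.913, 0.407, 0.001], [0.407, -0.913, 0.001], [0.001, -0.0, -1.0]]
contact_force: [-0.3, -0.3, -0.2]
grip_width: 0.322
gripper_force: 0.0
```

Call:
apply_moves:
  translation:
    - [0, 0, 0]
    - [0, 0, 0]
    - [0, 0, 0.5]
    - [0, 0, 1]
    - [0, 0, 2]
  turn: [0, 0, 0, 0, 0]
  hand: [0.5, 0.5, 0.5, 0.5, 0.5]

```text
time: 30.95
position: [490.6, 390.1, 56.9]
ee_rot: [[0.913, 0.407, -0.002], [0.407, -0.913, -0.002], [-0.003, 0.001, -1.0]]
contact_force: [-0.8, -0.6, -5.0]
grip_width: 0.181
gripper_force: 60.0
```

Call:
apply_moves:
  translation:
    - [0, 0, 4]
    - [0, 0, 8]
    - [0, 0, 11.5]
    - [1, -3, 11.5]
    - [2, -6, 11.5]
  turn: [0, 0, 0, -0.06, -0.12]
  hand: [0.5, 0.5, 0.5, 0.5, 0.5]

```text
time: 31.45
position: [511.8, 331.8, 174.9]
ee_rot: [[0.955, 0.296, 0.002], [0.296, -0.955, 0.002], [0.003, -0.002, -1.0]]
contact_force: [0.2, -1.5, -6.7]
grip_width: 0.179
gripper_force: 60.0
```

Call:
apply_moves:
  translation:
    - [1.2, -4, 0]
    - [2.6, -8, 0]
    - [3.9, -12, 0]
    - [5.2, -16, 0]
    - [6.5, -20, 0]
  turn: [-0.08, -0.16, -0.24, -0.32, -0.39]
  hand: [0.5, 0.5, 0.5, 0.5, 0.5]

```text
time: 31.95
position: [576.6, 129.3, 173.3]
ee_rot: [[0.996, -0.093, -0.0], [-0.093, -0.996, 0.0], [-0.0, -0.0, -1.0]]
contact_force: [0.2, 0.3, -5.4]
grip_width: 0.176
gripper_force: 60.0
```

Call:
apply_moves:
  translation:
    - [0.7, -1.5, 0]
    - [0.7, -2.5, 0]
    - [0.7, -2.5, -1]
    - [0.7, -2.5, -2]
    - [0.7, -2.5, -3]
  turn: [0, 0, 0, 0, 0]
  hand: [0.5, 0.5, 0.5, 0.5, 0.5]

```text
time: 32.45
position: [582.6, 108.4, 141.3]
ee_rot: [[0.996, -0.087, -0.002], [-0.087, -0.996, 0.001], [-0.002, -0.001, -1.0]]
contact_force: [-0.2, -0.4, -6.1]
grip_width: 0.178
gripper_force: 60.0
```

```bash
python3 - <<'E'
from h import *
d=snap('side','side8');s=snap('scene','scene8'); print(sense()['position'],sense()['ee_rot'][:2,1],sense()['grip_width'])
im=np.hstack([cv2.resize(x,(400,400)) for x in (s['pixels'][80:280,220:420],d['pixels'][200:380,180:360])])
cv2.imwrite('pics/m8.png',im[:,:,::-1])
E
```

```text
[581.59289077 107.5128044  140.23948587] [-0.08793098 -0.99612589] 0.17249312572677755
```

View pics/m8.png

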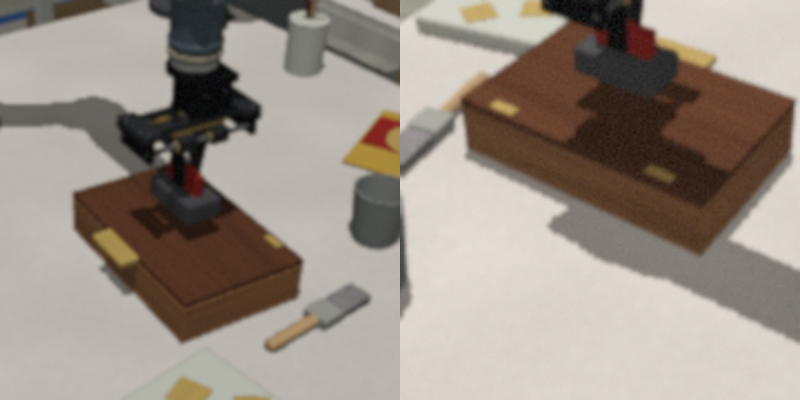

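The weight hangs level over the lid's middle (scene inset (185,195)).

Call:
apply_moves:
  translation:
    - [0, 0, -0.8]
    - [0, 0, -1.6]
    - [0, 0, -2.2]
    - [0, 0, -2.6]
    - [0, 0, -2.8]
  turn: [0, 0, 0, 0, 0]
  hand: [0.5, 0.5, 0.5, 0.5, 0.5]

```text
time: 33.05
position: [583.6, 105.9, 114.2]
ee_rot: [[0.996, -0.091, -0.001], [-0.091, -0.996, -0.0], [-0.001, 0.0, -1.0]]
contact_force: [0.5, -0.1, -5.4]
grip_width: 0.176
gripper_force: 60.0
```

Call:
apply_moves:
  translation:
    - [0, 0, -0.1]
    - [0, 0, -0.2]
    - [0, 0, -0.2]
    - [0, 0, -0.2]
    - [0, 0, -0.2]
  turn: [0, 0, 0, 0, 0]
  hand: [0.5, 0.5, 0.5, 0.5, 0.5]

```text
time: 33.55
position: [583.9, 106.0, 113.0]
ee_rot: [[0.996, -0.091, 0.0], [-0.091, -0.996, 0.0], [0.0, -0.0, -1.0]]
contact_force: [0.8, -0.3, -5.0]
grip_width: 0.183
gripper_force: 60.0
```

Call:
apply_moves:
  translation:
    - [0, 0, -0.1]
    - [0, 0, -0.2]
    - [0, 0, -0.2]
    - [0, 0, -0.2]
    - [0, 0, -0.2]
  turn: [0, 0, 0, 0, 0]
  hand: [0.5, 0.5, 0.5, 0.5, 0.5]

```text
time: 34.05
position: [583.8, 106.0, 110.8]
ee_rot: [[0.996, -0.091, 0.0], [-0.091, -0.996, -0.0], [0.0, 0.0, -1.0]]
contact_force: [0.6, -0.6, -5.6]
grip_width: 0.179
gripper_force: 60.0
```

Call:
apply_moves:
  translation:
    - [0, 0, -0.1]
    - [0, 0, -0.1]
    - [0, 0, -0.1]
    - [0, 0, -0.1]
    - [0, 0, -0.1]
  turn: [0, 0, 0, 0, 0]
  hand: [0.5, 0.5, 0.5, 0.5, 0.5]

```text
time: 34.55
position: [583.8, 106.0, 109.8]
ee_rot: [[0.996, -0.091, 0.0], [-0.091, -0.996, -0.0], [0.0, 0.0, -1.0]]
contact_force: [0.5, 0.3, -6.3]
grip_width: 0.177
gripper_force: 60.0
```

Call:
apply_moves:
  translation:
    - [0, 0, -0.1]
    - [0, 0, -0.1]
    - [0, 0, -0.1]
    - [0, 0, -0.1]
    - [0, 0, -0.1]
  turn: [0, 0, 0, 0, 0]
  hand: [0.5, 0.5, 0.5, 0.5, 0.5]

```text
time: 35.05
position: [583.8, 106.0, 108.8]
ee_rot: [[0.996, -0.091, 0.0], [-0.091, -0.996, -0.0], [0.0, 0.0, -1.0]]
contact_force: [0.2, 0.5, -6.6]
grip_width: 0.177
gripper_force: 60.0
```

Call:
apply_moves:
  translation:
    - [0, 0, -0.05]
    - [0, 0, -0.05]
    - [0, 0, -0.05]
    - [0, 0, -0.05]
    - [0, 0, -0.05]
  turn: [0, 0, 0, 0, 0]
  hand: [0.5, 0.5, 0.5, 0.5, 0.5]

```text
time: 35.55
position: [583.8, 106.0, 108.4]
ee_rot: [[0.996, -0.091, 0.0], [-0.091, -0.996, 0.0], [0.0, -0.0, -1.0]]
contact_force: [-0.1, -0.6, -3.5]
grip_width: 0.178
gripper_force: 60.0
```

Touching: the load is transferring.

Call:
apply_moves:
  translation:
    - [0, 0, -0.05]
    - [0, 0, -0.05]
    - [0, 0, -0.05]
    - [0, 0, -0.05]
    - [0, 0, -0.05]
  turn: [0, 0, 0, 0, 0]
  hand: [0.5, 0.5, 0.5, 0.5, 0.5]

```text
time: 36.05
position: [583.9, 106.0, 108.4]
ee_rot: [[0.996, -0.091, 0.0], [-0.091, -0.996, 0.0], [0.0, -0.0, -1.0]]
contact_force: [-4.0, -0.1, 5.8]
grip_width: 0.179
gripper_force: 60.0
```

Call:
apply_moves:
  translation:
    - [0, 0, 0]
    - [0, 0, 0]
    - [0, 0, 0]
    - [0, 0, 0]
    - [0, 0, 0]
  turn: [0, 0, 0, 0, 0]
  hand: [6, 6, 6, 6, 6]

```text
time: 36.55
position: [583.9, 105.9, 107.7]
ee_rot: [[0.996, -0.091, 0.0], [-0.091, -0.996, -0.0], [0.0, 0.0, -1.0]]
contact_force: [0.3, -0.7, -0.4]
grip_width: 0.547
gripper_force: 0.0
```

Call:
apply_moves:
  translation:
    - [0, 0, 1]
    - [0, 0, 4]
    - [0, 0, 8]
    - [0, 0, 12]
    - [0, 0, 16]
  turn: [0, 0, 0, 0, 0]
  hand: [6, 6, 6, 6, 6]

```text
time: 37.05
position: [583.7, 105.8, 270.2]
ee_rot: [[0.996, -0.091, 0.001], [-0.091, -0.996, 0.0], [0.001, -0.0, -1.0]]
contact_force: [1.6, 1.5, 0.4]
grip_width: 0.689
gripper_force: 0.0
```

Call:
apply_moves:
  translation:
    - [-2, -4, 2]
    - [-4, -8, 4]
    - [-6, -12, 4]
    - [-6, -14, 4]
    - [-6, -14, 4]
  turn: [0, 0, 0, 0, 0]
  hand: [6, 6, 6, 6, 6]

```text
time: 37.55
position: [523.2, -38.1, 309.3]
ee_rot: [[0.995, -0.098, 0.003], [-0.098, -0.995, -0.0], [0.003, 0.0, -1.0]]
contact_force: [0.3, -0.3, 0.4]
grip_width: 0.686
gripper_force: 0.0
```

```bash
python3 - <<'E'
from h import *
d=snap('side','side9');s=snap('scene','scene9'); print(sense()['time'])
im=np.hstack([cv2.resize(x,(400,300)) for x in (s['pixels'],d['pixels'])])
im=np.vstack([im,np.hstack([cv2.resize(x,(400,300)) for x in (s['pixels'][100:265,200:420],d['pixels'][200:365,190:410])])])
cv2.imwrite('pics/m9.png',im[:,:,::-1])
for n,c in(('s',s),('d',d)):
    m=hsv(c,(0,150,60),(8,255,255))|hsv(c,(172,150,60),(179,255,255)); b={'s':(270,150,350,220),'d':(250,200,340,290)}[n]
    print(n,rect(c,m,134,b))
E
```

```text
37.65
s (593.8, 93.9, 106.6, 40.9, -6.7)
d (574.0, 125.1, 91.9, 51.7, -4.1)
```

View pics/m9.png

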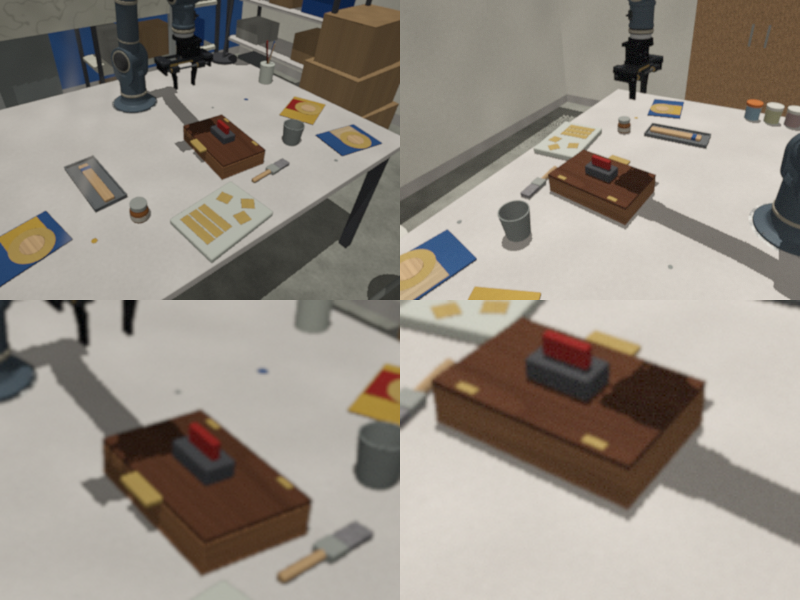

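The weight stands upright at the middle of the shut lid, the plank is in the tray, and the bystanders haven't moved. Handing in.

```bash
python3 -c "
from station import *
print(close_job())"
```

```text
the job is handed in; nothing more can be done
None
```

I handed the job in after about 38 s of robot time: the hand rest is flat in the tray, both panels that were there (red and green) are flat in the case, the lid is seated shut, and the iron weight stands upright on its middle; no verdict came back.

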